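Rock the seesaw gate of the ball sorter and feed the waiting balls

ROBOT

A 6-joint arm with a two-finger parallel gripper is mounted at the origin on a cart in front of the work surface, level with it; the furniture and walls round the work are solid. World frame = base frame: x ahead of the robot, y to its left, z up, the work surface at z = 0. Lengths are in mm, angles in degrees, forces in N, time in s.
With the tool pointing down it reaches from about 300 to 850 mm from the base axis. Payload 4.2 kg.
Tool frame: the origin (TCP) lies at the very end of the fingers, on their centre line; the grasp point (between the pads) lies 19 mm behind it; z points along the fingers, y is the direction in which the jaws open and shut (so a half turn about z gives the same grasp; the last joint's range is limited). The gripper opens to 91 mm and grips with 3 to 60 N. Pads are 32 mm wide; open, the fingers measure 118 mm over their backs; the gripper's body (76 mm by 178 mm) begins 60 mm behind the grasp point.
Start: joints at [-73.224, 18.312, 89.639, -0, 72.044, -1.146], TCP at [176.945, -547.114, 213.976] pointing down, gripper open.
Joint ranges: [-177.97, 177.97], [-48.28, 115.42], [12.27, 149.76], [-77.06, 257.06], [2.81, 150.46], [-146.56, 146.56]. Speed limits (degrees/s): [147.25, 147.25, 180, 180, 180, 180].

INTERFACE

Orientations are given as [roll, pitch, yaw] about the fixed x, y, z axes, in that order (R = Rz(yaw) Ry(pitch) Rx(roll)).
In Python, from workcell import env gives the robot as it stands. The module is installed in compiled form; this text tells all that it offers.
- The arm moves only by the tool arm_command, never from a script. Its argument "targets" is a list of rows, each a list of 5 numbers: the closure, from 0 (fully open) to 1 (shut), then the shift along the tool's x, y, z each as a share of 50 cm, from -1 to 1, then the turn about the tool's z as a share of pi/4 rad, from -1 to 1. A call has 1 to 8 rows; each row is the pose to reach, as a shift and turn from the pose measured when the call began, along the tool's axes at that moment; what a row does not reach only later rows make up. A row lasts 1/12 s, in which the tool goes at most 41.7 mm and 7.16 degrees, less where a joint would pass 70% of its speed; a pose out of reach is approached as far as the arm can. A call with a number of a shift or a turn outside -1 to 1 is refused whole. A call with a gripper value outside its range is refused whole. The fingers move at their own pace and stop on an object; "squeeze" is the grip in N (left out, the last holds). Time passes only in rows, so rows that repeat a pose let the fingers close. It gives the time, the measured TCP pose, the force and the opening at its end, in the units of the state.
- env.state(): the state, without advancing time (a new reading comes with each control period).
- env.grab_frame(name): name is "side" or "top"; returns the picture (384x512x3 uint8, red, green, blue); there is no depth.
- env.camera_params(name): a dict with "camera_matrix" (3x3 intrinsics, pixels), "dist_coeffs" ([k1, k2, p1, p2, k3] as OpenCV has them; the pictures are not rectified), "R" (3x3) and "t" (3): a world point X has camera coordinates R X + t. Camera axes: x right, y down, z forward; pixel columns grow to the right and rows downward; lengths in mm; the calibration is good to about 2 mm. A picture is of the moment at which its call begins. camera_params takes no time and is no camera call.
- env.job_done(): hands the job in, once; it reports no verdict.
The state is a dict: "time_s": time; "qpos": joint angles; "qvel": joint speeds; "effort": joint torques, N m; "ee_pos": TCP position; "ee_rot": TCP orientation; "force": force on the tool from outside, world axes, zero at the start; "torque": the same for the moment, N m; "gripper_width": finger opening in mm.
Only numpy, scipy, OpenCV 4.12 (cv2) and the standard library are available. Lean on these libraries where they do the work, as an engineer would, in place of code of your own. Each camera call takes 0.05 s, during which the arm holds its last target.

TASK

The seesaw gate of the bench sorter leans towards one tray. First press down its raised pad so that the gate rocks over to the other side, then push the two steel grinding balls along the feed lane with a fingertip so that they drop into the gate, roll down the other chute and both lie in the other tray. Do not pick up or lift anything, and leave the bottle, the marker and the battery cell where they are.

Things in the scene. Friction and masses are not known exactly. Their poses are not given: they have to be found in the camera images.
- sorter: Fixed grey and aluminium bench sorter, 370 mm along its y, 155 mm along its x. Origin on the table under the gate's pivot; z up; +x = feed direction (away from the robot, yawed up to 0.3 rad), +y = left. Feed lane at -x (y = 0), seesaw gate in the middle, at each end of the gate a chute sloping to an open tray (walls up to 58 mm above the table).
- pivot (a point): Middle of the gate's pivot axis, 80 mm above the sorter's origin. The gate is a trough along y, 140 mm long, 30 mm wide inside; its far (+x) wall rises 30 mm, the near one 20 mm above the pivot. A steel cylinder 28 mm thick lies along x on the far wall above the pivot as over-centre weight (x 16 to 54 mm, top 60 mm above the pivot).
- gate (a joint): Gate tilt, rad, about the sorter's +x through the pivot; stops at -0.28 and 0.28. Positive: left (+y) end raised, balls run to the right tray. Negative: right end raised, balls run to the left tray. Top-heavy: it rests on one stop and falls to the other once rocked past 0; under 2 N on the raised pad is enough. The lean at the start varies.
- pad_left (a point): Centre of the top face of the gate's left press pad, a white plate with dark ribs, 44 (x) by 40 mm (y) behind the far wall; moves with the gate. From the pivot, at tilt 0: x 40, y 50, z 20.5 mm; so when raised it is 28 mm higher and 11 mm nearer the middle along y than when low.
- pad_right (a point): Centre of the top face of the right press pad, the mirror image (x 40, y -50, z 20.5 mm).
- lane_stop (a point): Middle of the lane floor at its rear end (sorter x = -100 mm), 105.5 mm above the table, where a lip 5 mm high stops the balls. Nothing stands behind the lip (x below -105 mm). The lane is a channel 27 mm wide inside, its side rails 6 mm high: a fingertip held 117 mm above the table passes over lip and rails and meets the balls near their middle.
- lane_end (a point): Middle of the lane floor's open front end (sorter x = -21 mm), 108 mm above the table, above the gate's near wall. The floor slopes gently back to the stop. A ball whose centre passes this end drops into the trough.
- tray_left (a point): Centre of the left tray's floor, 10 mm above the table; tray 70 (x) by 66 (y) mm inside.
- tray_right (a point): Centre of the right tray's floor, likewise.
- ball_rear_center (a point): Centre of the steel ball that rests against the lane's stop (25 mm diameter, about 64 g), 118 mm above the table.
- ball_front_center (a point): Centre of the other, equal ball, in the lane 0 to 5 mm in front of the rear one; pushing the rear ball pushes both.
- medium: Small screw-cap bottle with pink content, 45 mm thick, 88 mm tall, standing near the left tray on the robot's side; origin under its centre. Not to be moved.
- marker: Green-capped white marker pen, 135 x 17 mm, lying on the table near the right tray on the robot's side; origin under its middle. Not to be moved.
- cell: Red and grey battery cell, 50 x 15 mm, lying behind the right part of the sorter; origin under its middle. Not to be moved.
Things that resemble listed ones, but are neither listed nor needed, are in the scene too. What is shaped like the part that bears ball_rear_center but black, turquoise or yellow is not meant.

How it is judged:
By the outcome, as a careful person would: the job done as asked, in the order asked, and still so for the second after the job is handed in, with the robot touching nothing.
It also fails if it takes over 42 s, if anything falls off the work surface, if the arm or the gripper's body presses on something with over 40 N, if the wrist force passes 120 N, or if a joint passes its speed limit or range.

## Working session

There is one attempt and no reset: what is moved stays moved. The work goes in short steps, Python scripts to look and compute and a tool call to move; the robot and the scene stay as the last step left them, time stands still between calls to the robot, and variables do not carry over. Pictures are saved under pics/ and viewed, and the job is handed in when it is done.

Besides the shell and the picture viewer there is one more tool, called after "Call:" as name([rows], argument=value, ...), one row to a line, values as JSON. arm_command: Moves the arm, as the interface text tells. Shift numbers are shares of 50 cm and turn numbers shares of pi/4 rad, none past 1 either way. Its arguments: {"type":"object","properties":{"targets":{"type":"array"},"squeeze":{"type":"number"}},"required":["targets"]}

```bash
mkdir -p pics; python3 - <<'E'
from workcell import env
import cv2
for n in("side","top"):
    cv2.imwrite(f"pics/{n}0.png",env.grab_frame(n)[:,:,::-1])
    p=env.camera_params(n);print(n,p)
print(env.state())
E
```

```text
side {'camera_matrix': array([[389.46718339,   0.        , 255.22007123],
       [  0.        , 389.46718339, 189.62792639],
       [  0.        ,   0.        ,   1.        ]]), 'dist_coeffs': array([0.0311022, 0.       , 0.       , 0.       , 0.       ]), 'R': array([[ 0.72550046, -0.68814894, -0.01000586],
       [-0.53634299, -0.55622484, -0.63478352],
       [ 0.4312601 ,  0.46590231, -0.77262524]]), 't': array([-430.72159774,  372.01022506,  663.52991766])}
top {'camera_matrix': array([[493.81109333,   0.        , 247.42840435],
       [  0.        , 493.81109333, 191.77524011],
       [  0.        ,   0.        ,   1.        ]]), 'dist_coeffs': array([0.00905832, 0.        , 0.        , 0.        , 0.        ]), 'R': array([[-0.00828455, -0.9999551 ,  0.00459981],
       [-0.99435152,  0.00775119, -0.10585353],
       [ 0.10581312, -0.00545077, -0.99437109]]), 't': array([   6.29487309,  592.51449107, 1080.89526737])}
{'time_s': 0.1, 'qpos': array([-7.32227523e+01,  1.83476376e+01,  8.96991074e+01, -1.62344378e-03,
        7.20416820e+01, -1.14767531e+00]), 'qvel': array([-0.05531405, -0.08450615, -0.20755429, -0.00215941, -0.07577318,
       -0.0039726 ]), 'effort': array([ 9.01786971e-04, -4.13331985e+01, -2.32509702e+01,  7.29536475e-02,
        4.22155182e-02, -6.79448476e-05]), 'ee_pos': array([ 176.81726734, -546.6795767 ,  213.20983917]), 'ee_rot': array([-1.79911560e+02, -2.27870267e-04,  1.79254246e+01]), 'force': array([-0.34106626, -0.42033048, -0.09474217]), 'torque': array([ 0.05281522, -0.04924404,  0.01700019]), 'gripper_width': 91.53648386790913}
```

View pics/side0.png

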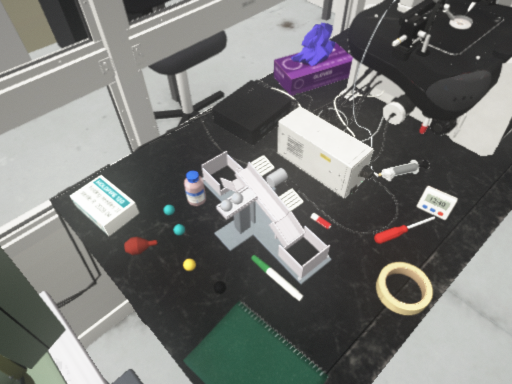

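View pics/top0.png

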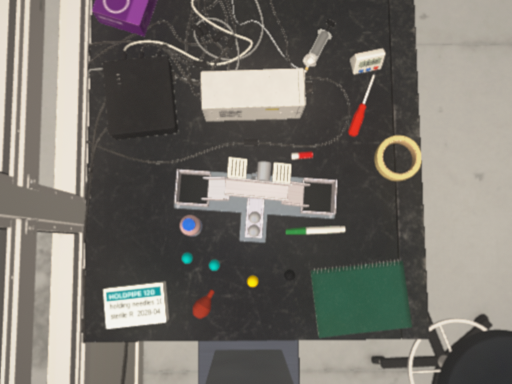

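```bash
python3 - <<'E'
import cv2
a=cv2.imread("pics/top0.png")[140:260,160:360];cv2.imwrite("pics/topc.png",cv2.resize(a,None,fx=4,fy=4,interpolation=cv2.INTER_CUBIC))
a=cv2.imread("pics/side0.png")[140:290,175:345];cv2.imwrite("pics/sidec.png",cv2.resize(a,None,fx=4,fy=4,interpolation=cv2.INTER_CUBIC))
E
```

```text
(no output)
```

View pics/topc.png

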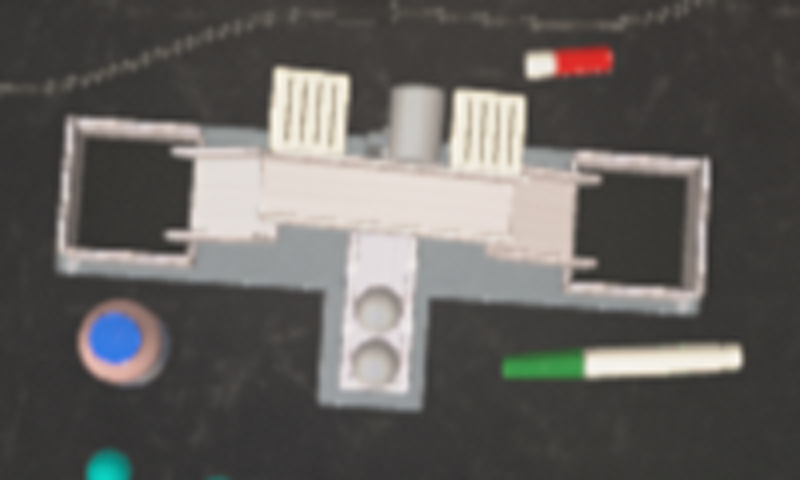

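View pics/sidec.png

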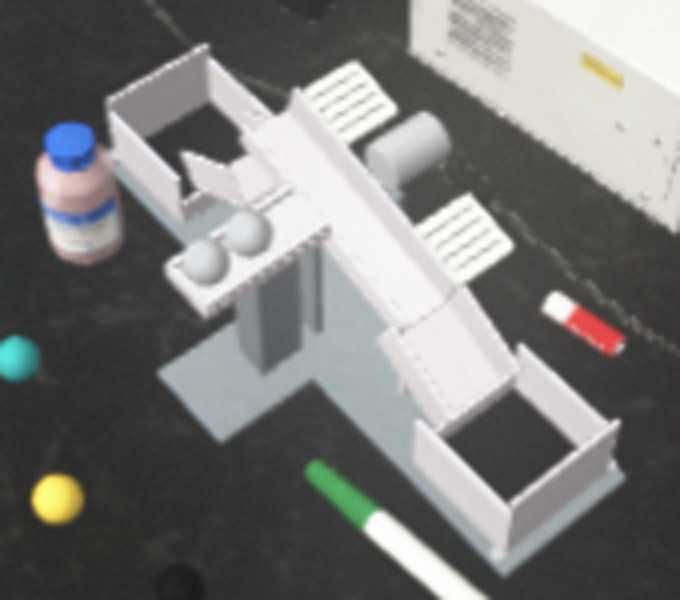

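```bash
cat > h.py <<'E'
import numpy as np,cv2
from workcell import env
P={n:env.camera_params(n) for n in("side","top")}
def proj(n,X):
    p=P[n];return cv2.projectPoints(np.atleast_2d(X).astype(float),cv2.Rodrigues(p['R'])[0],p['t'],p['camera_matrix'],p['dist_coeffs'])[0][:,0]
def S(s,X):  # sorter->world
    c,d=np.cos(s[2]),np.sin(s[2]);X=np.atleast_2d(X)
    return np.c_[s[0]+c*X[:,0]-d*X[:,1],s[1]+d*X[:,0]+c*X[:,1],X[:,2]]
def G(t,X): # gate point at tilt t -> sorter
    x,y,z=X;return [x,y*np.cos(t)-z*np.sin(t),80+y*np.sin(t)+z*np.cos(t)]
crop={'top':(160,140),'side':(175,140)}
def px(n,c): return (np.array(c)+.5)/4-.5+crop[n]
E
python3 - <<'E'
from h import *
from scipy.optimize import least_squares
for t in(.28,-.28):
    obs=[('top',(374,361),[-87.5,0,118]),('side',(205,261),[-87.5,0,118]),
     ('top',(311,112),G(t,[40,50,20.5])),('top',(489,131),G(t,[40,-50,20.5])),
     ('side',(469,194),G(t,[62,-30,20.5])),('side',(514,243),G(t,[62,-70,20.5])),
     ('side',(357,62),G(t,[62,70,20.5])),('side',(397,106),G(t,[62,30,20.5]))]
    for n,c,l in[('top',(275,67),[62,70,20.5]),('top',(350,73),[62,30,20.5]),('top',(456,90),[62,-30,20.5]),('top',(525,96),[62,-70,20.5])]: obs.append((n,c,G(t,l)))
    f=lambda s:np.concatenate([proj(n,S(s,X))[0]-px(n,c) for n,c,X in obs])
    r=least_squares(f,[560,0,0],x_scale=[100,100,1],loss='soft_l1');print(t,r.x,r.cost);print(f(r.x).reshape(-1,2).round(1).tolist())
    s=r.x
    for nm,X in dict(pl=G(t,[40,50,20.5]),plo=G(-t,[40,50,20.5]),pr=G(t,[40,-50,20.5]),stop=[-100,0,105.5],end=[-21,0,108],front=[-60,0,118]).items(): print(nm,S(s,X)[0].round(1))
    for nm,c in(('front_top',(379,309)),): print(px('top',c),proj('top',S(s,[-61,0,118])))
E
```

```text
0.28 [ 5.92036320e+02 -1.59005672e+01 -7.75710873e-02] 2.4739292948327387
[[0.0, -0.2], [-0.1, 0.3], [-0.3, -0.1], [-0.0, 0.2], [-0.5, -0.6], [0.0, 1.0], [-0.7, -0.9], [0.4, 1.2], [0.2, -0.3], [-0.2, 0.4], [0.1, -0.7], [0.3, -0.1]]
pl [635.2  23.3 113.5]
plo [636.1  34.6  85.9]
pr [627.8 -72.6  85.9]
stop [492.3  -8.2 105.5]
end [571.1 -14.3 108. ]
front [532.2 -11.3 118. ]
[254.375 216.875] [[254.01851215 216.81818443]]
-0.28 [ 5.91135618e+02 -2.19293544e+01 -1.56672465e-01] 29.928359550493056
[[-0.4, -0.2], [-0.4, 0.1], [-0.9, 0.1], [-0.2, 0.0], [-1.0, -5.1], [-0.5, -9.2], [0.9, 9.8], [0.8, 5.7], [0.9, 0.5], [-0.3, 0.7], [0.3, -0.9], [1.6, -0.6]]
pl [639.   24.9  85.9]
plo [637.3  13.7 113.5]
pr [624.  -70.  113.5]
stop [492.4  -6.3 105.5]
end [570.4 -18.7 108. ]
front [531.9 -12.6 118. ]
[254.375 216.875] [[254.61946713 216.9765313 ]]
```

Call:
arm_command([
  [1,0.66,-0.44,0,0.5],
  [1,0.66,-0.44,0,0.5],
  [1,0.66,-0.44,0,0.5],
  [1,0.66,-0.44,0,0.5],
  [1,0.66,-0.44,0,0.5],
  [1,0.66,-0.44,0,0.5],
  [1,0.66,-0.44,0,0.5],
  [1,0.66,-0.44,0,0.5],
], squeeze=10)

```text
time_s: 0.77
ee_pos: [381.0, -288.0, 213.5]
ee_rot: [-179.9, 0.1, -4.6]
force: [0.6, -0.8, 0.4]
gripper_width: 40.8
```

Call:
arm_command([
  [1,0.458,-0.676,0,0],
  [1,0.458,-0.676,0,0],
  [1,0.458,-0.676,0,0],
  [1,0.458,-0.676,0,0],
  [1,0.458,-0.676,0,0],
  [1,0.458,-0.676,0,0],
  [1,0.458,-0.676,0,0],
  [1,0.458,-0.676,0,0],
])

```text
time_s: 1.43
ee_pos: [589.1, -27.4, 213.4]
ee_rot: [-179.9, 0.1, -4.6]
force: [-0.1, -1.8, 0.3]
gripper_width: 0.7
```

Call:
arm_command([
  [1,0.0856,-0.1236,0,0],
  [1,0.0856,-0.1236,0,0],
  [1,0.0856,-0.1236,0,0],
  [1,0.0856,-0.1236,0.05,0],
  [1,0.0856,-0.1236,0.1,0],
  [1,0.0856,-0.1236,0.13,0],
  [1,0.0856,-0.1236,0.15,0],
  [1,0.0856,-0.1236,0.15,0],
])

```text
time_s: 2.1
ee_pos: [634.8, 30.5, 135.6]
ee_rot: [-180.0, 0.4, -4.6]
force: [-0.8, -1.0, 0.4]
gripper_width: 0.5
```

```bash
python3 - <<'E'
import cv2
from workcell import env
cv2.imwrite("pics/s1.png",cv2.resize(env.grab_frame("side")[100:290,155:365,::-1],None,fx=3,fy=3,interpolation=cv2.INTER_CUBIC))
s=env.state();print(s['ee_pos'],s['force'])
E
```

```text
[635.86049412  30.56234701 137.42750825] [-0.36277175  0.38211848  0.2859166 ]
```

View pics/s1.png

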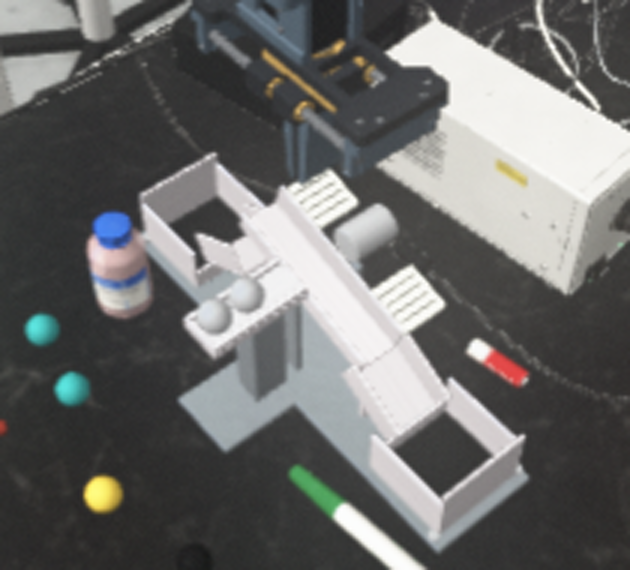

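Call:
arm_command([
  [1,0,0,0.015,0],
  [1,0,0,0.03,0],
  [1,0,0,0.04,0],
  [1,0,0,0.05,0],
  [1,0,0,0.06,0],
  [1,0,0,0.068,0],
  [1,0,0,0.076,0],
  [1,0,0,0.083,0],
])

```text
time_s: 2.82
ee_pos: [635.6, 30.6, 95.4]
ee_rot: [-179.9, 0.3, -4.6]
force: [0.4, 0.2, 0.3]
gripper_width: 0.4
```

```bash
python3 - <<'E'
import cv2
from workcell import env
cv2.imwrite("pics/s2.png",cv2.resize(env.grab_frame("side")[100:290,155:365,::-1],None,fx=3,fy=3,interpolation=cv2.INTER_CUBIC))
s=env.state();print(s['ee_pos'],s['force'])
E
```

```text
[635.19134434  30.57987015  94.73789231] [-0.59918993 -0.79970549  0.37489828]
```

View pics/s2.png

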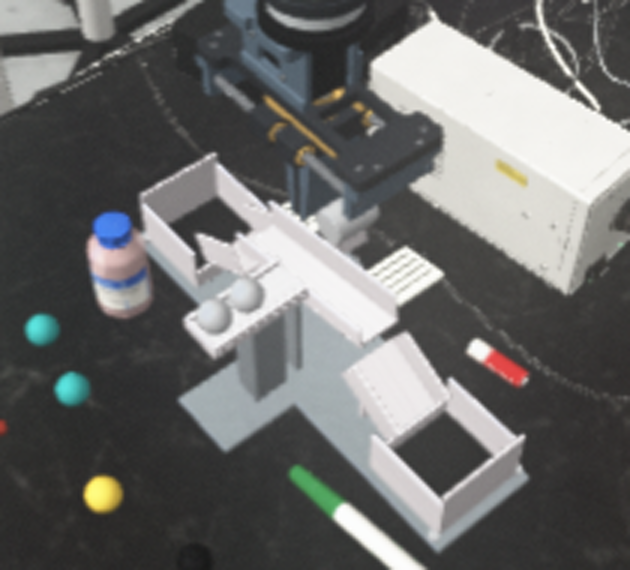

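Call:
arm_command([
  [1,0,0,-0.06,0],
  [1,0,0,-0.13,0],
  [1,0,0,-0.2,0],
  [1,0,0,-0.2,0],
  [1,-0.08,0.02,-0.2,0],
  [1,-0.16,0.04,-0.2,0],
  [1,-0.24,0.065,-0.2,0],
  [1,-0.32,0.09,-0.2,0],
])

```text
time_s: 3.53
ee_pos: [471.2, -1.7, 195.2]
ee_rot: [-180.0, 0.3, -4.6]
force: [-0.1, 0.7, -0.6]
gripper_width: 0.3
```

Call:
arm_command([
  [1,-0.037,0.01,0,0],
  [1,-0.037,0.01,0,0],
  [1,-0.037,0.01,0.04,0],
  [1,-0.037,0.01,0.09,0],
  [1,-0.037,0.01,0.13,0],
  [1,-0.037,0.01,0.15,0],
  [1,-0.037,0.01,0.156,0],
  [1,-0.037,0.01,0.156,0],
])

```text
time_s: 4.2
ee_pos: [452.2, -5.1, 116.7]
ee_rot: [-180.0, 0.4, -4.5]
force: [0.3, 0.0, 0.1]
gripper_width: 0.3
```

```bash
python3 - <<'E'
import cv2
from workcell import env
for n,r in(("side",(100,290,155,365)),("top",(130,280,150,360))):
    cv2.imwrite(f"pics/{n}3.png",cv2.resize(env.grab_frame(n)[r[0]:r[1],r[2]:r[3],::-1],None,fx=3,fy=3,interpolation=cv2.INTER_CUBIC))
s=env.state();print(s['ee_pos'],s['ee_rot'],s['force'])
E
```

```text
[453.06441529  -5.10454153 117.95688238] [-179.9538334     0.23193826   -4.55055385] [ 0.23122254 -0.1749021  -0.60704624]
```

View pics/side3.png

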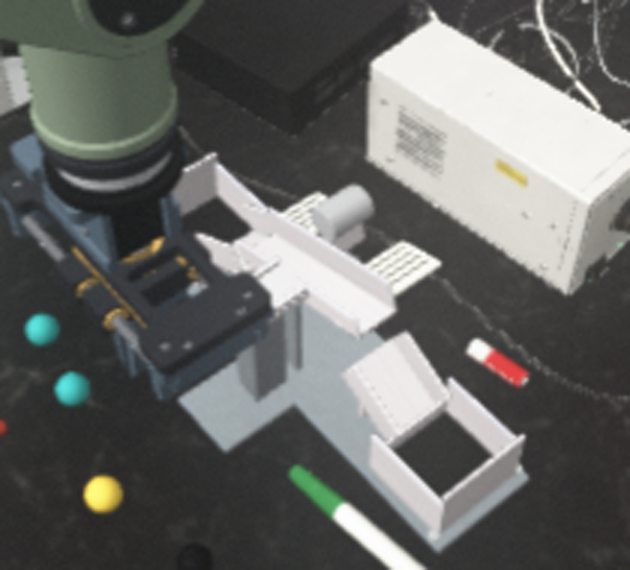

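View pics/top3.png

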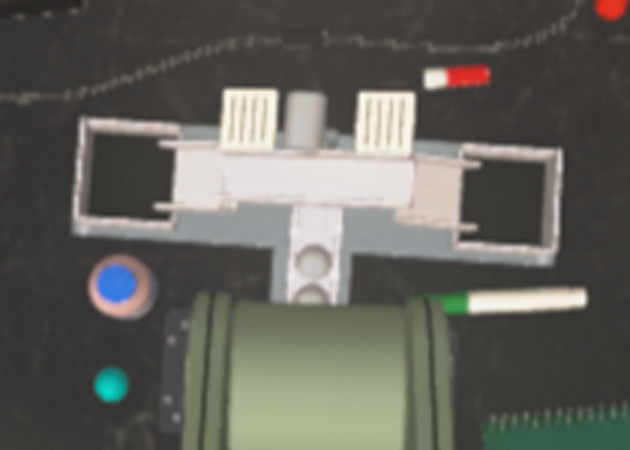

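Call:
arm_command([
  [1,0.01,0,0,0],
  [1,0.02,0,0,0],
  [1,0.03,0,0,0],
  [1,0.04,0,0,0],
  [1,0.046,0,0,0],
  [1,0.052,0,0,0],
  [1,0.058,0,0,0],
  [1,0.064,0,0,0],
])

```text
time_s: 4.97
ee_pos: [485.0, -7.7, 117.7]
ee_rot: [-180.0, 0.3, -4.5]
force: [-1.1, 0.1, -0.0]
gripper_width: 0.8
```

Call:
arm_command([
  [1,0.006,0,0,0],
  [1,0.012,0,0,0],
  [1,0.018,0,0,0],
  [1,0.024,0,0,0],
  [1,0.03,0,0,0],
  [1,0.036,0,0,0],
  [1,0.042,0,0,0],
  [1,0.046,0,0,0],
])

```text
time_s: 5.63
ee_pos: [508.5, -9.5, 117.6]
ee_rot: [-180.0, 0.2, -4.6]
force: [0.4, -0.3, 0.0]
gripper_width: 0.2
```

```bash
cat > look.py <<'E'
import cv2,sys
from workcell import env
k=sys.argv[1]
for n,r in(("side",(100,290,155,365)),("top",(130,280,150,360))):
    cv2.imwrite(f"pics/{n}{k}.png",cv2.resize(env.grab_frame(n)[r[0]:r[1],r[2]:r[3],::-1],None,fx=3,fy=3,interpolation=cv2.INTER_CUBIC))
s=env.state();print(s['ee_pos'],s['ee_rot'],s['force'])
E
python3 look.py 4
```

```text
[508.53464699  -9.52023881 117.64896067] [-179.95313416    0.22461574   -4.55335136] [-0.26355748 -0.22564437 -0.70852402]
```

View pics/side4.png

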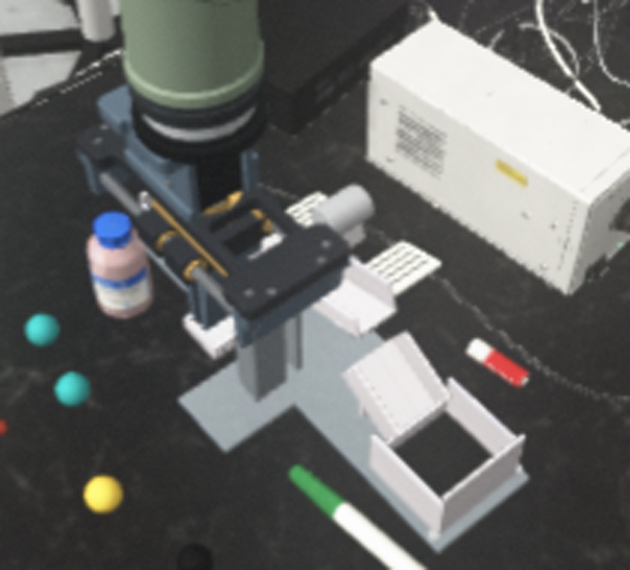

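View pics/top4.png

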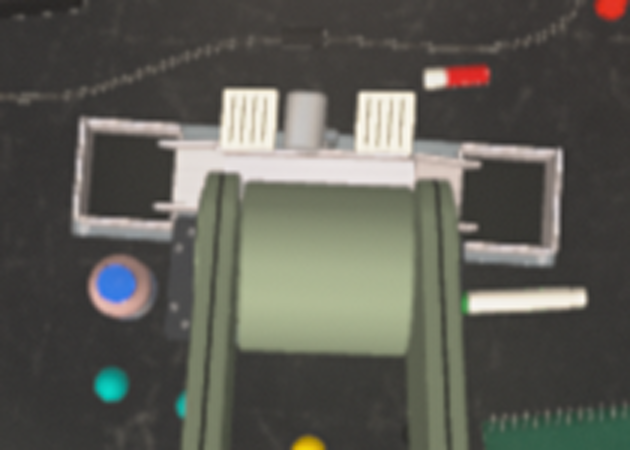

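Call:
arm_command([
  [1,0.004,0,0,0],
  [1,0.008,0,0,0],
  [1,0.012,0,0,0],
  [1,0.016,0,0,0],
  [1,0.02,0,0,0],
  [1,0.024,0,0,0],
  [1,0.027,0,0,0],
  [1,0.03,0,0,0],
])

```text
time_s: 6.4
ee_pos: [523.7, -10.7, 117.6]
ee_rot: [-180.0, 0.2, -4.6]
force: [-0.7, 0.2, 0.1]
gripper_width: 0.5
```

Call:
arm_command([
  [1,0,0,0,0],
  [1,0,0,0,0],
  [1,0,0,0,0],
  [1,0,0,0,0],
  [1,0,0,0,0],
  [1,0,0,0,0],
  [1,0,0,0,0],
  [1,0,0,0,0],
])

```text
time_s: 7.07
ee_pos: [523.7, -10.7, 117.6]
ee_rot: [-180.0, 0.2, -4.6]
force: [-0.4, 0.0, -0.3]
gripper_width: 0.4
```

```bash
python3 look.py 5
```

```text
[523.67905004 -10.73052184 117.56959542] [-179.95618585    0.22397638   -4.54907558] [-0.58953762 -0.32995    -0.28930935]
```

View pics/side5.png

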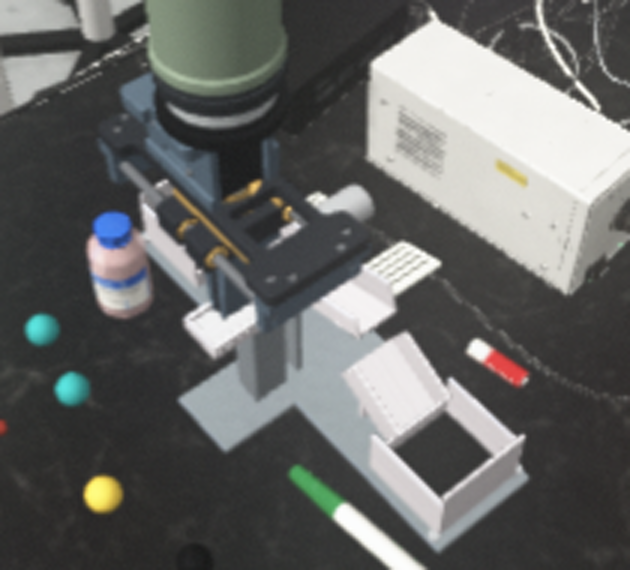

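View pics/top5.png

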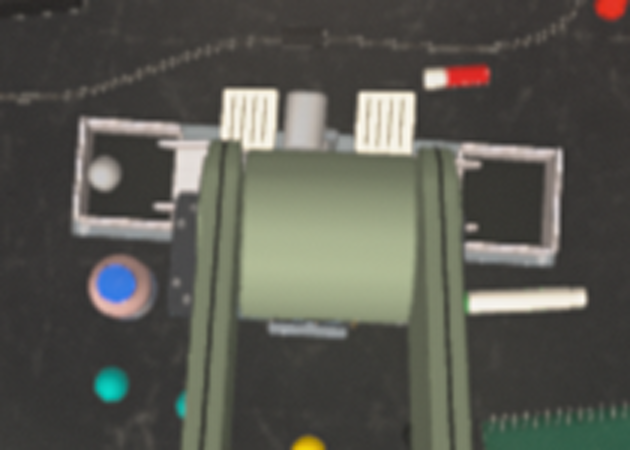

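Call:
arm_command([
  [1,0.004,0,0,0],
  [1,0.008,0,0,0],
  [1,0.013,0,0,0],
  [1,0.018,0,0,0],
  [1,0.023,0,0,0],
  [1,0.028,0,0,0],
  [1,0.033,0,0,0],
  [1,0.038,0,0,0],
])

```text
time_s: 7.83
ee_pos: [543.0, -12.3, 117.5]
ee_rot: [-180.0, 0.2, -4.6]
force: [-0.8, -0.2, 0.2]
gripper_width: 0.6
```

Call:
arm_command([
  [1,0.004,0,0,0],
  [1,0.008,0,0,0],
  [1,0.01,0,0,0],
  [1,0.01,0,0,0],
  [1,0.01,0,0,0],
  [1,0.01,0,0,0],
  [1,0.01,0,0,0],
  [1,0.01,0,0,0],
])

```text
time_s: 8.5
ee_pos: [547.9, -12.6, 117.5]
ee_rot: [-180.0, 0.2, -4.5]
force: [-0.1, -0.9, -0.3]
gripper_width: 0.4
```

```bash
python3 look.py 6
```

```text
[547.88762662 -12.64207857 117.49250539] [-179.9530933     0.21712349   -4.55046058] [0.52909568 0.62670012 0.30796374]
```

View pics/top6.png

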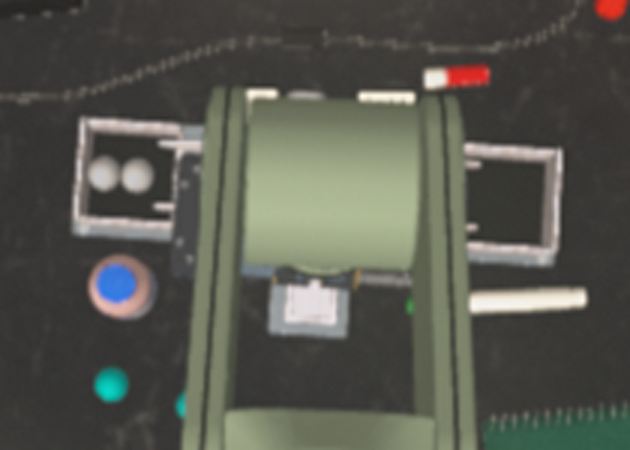

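Both balls lie in the left tray. I'll retract upward and back.

Call:
arm_command([
  [1,0,0,-0.04,0],
  [1,0,0,-0.1,0],
  [1,0,0,-0.16,0],
  [1,-0.06,0,-0.2,0],
  [1,-0.13,0,-0.2,0],
  [1,-0.2,0,-0.2,0],
  [1,-0.25,0,-0.2,0],
  [1,-0.25,0,-0.2,0],
])

```text
time_s: 9.27
ee_pos: [418.6, -2.5, 218.1]
ee_rot: [-180.0, 0.4, -4.5]
force: [-0.9, -0.2, -0.1]
gripper_width: 0.6
```

Call:
arm_command([
  [1,0,0,0,0],
  [1,0,0,0,0],
  [1,0,0,0,0],
  [1,0,0,0,0],
])

```text
time_s: 9.6
ee_pos: [419.5, -2.6, 218.0]
ee_rot: [-180.0, 0.4, -4.5]
force: [-0.2, -0.1, 0.5]
gripper_width: 0.4
```

```bash
python3 look.py 7
```

```text
[419.27537117  -2.54725383 217.84542901] [-179.95898514    0.4151526    -4.53781424] [ 0.29355247 -0.80486266  0.50954287]
```

View pics/top7.png

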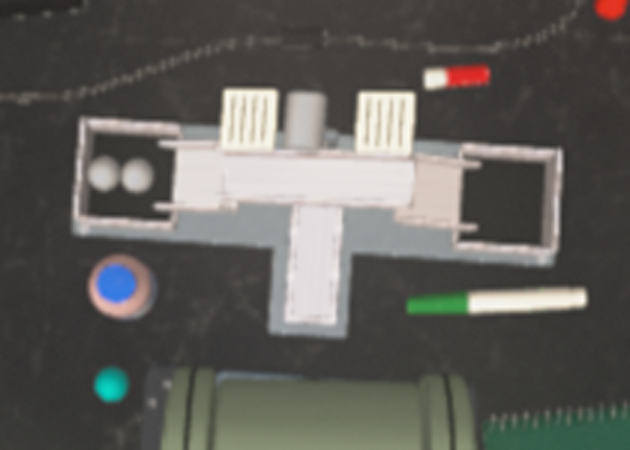

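View pics/side7.png

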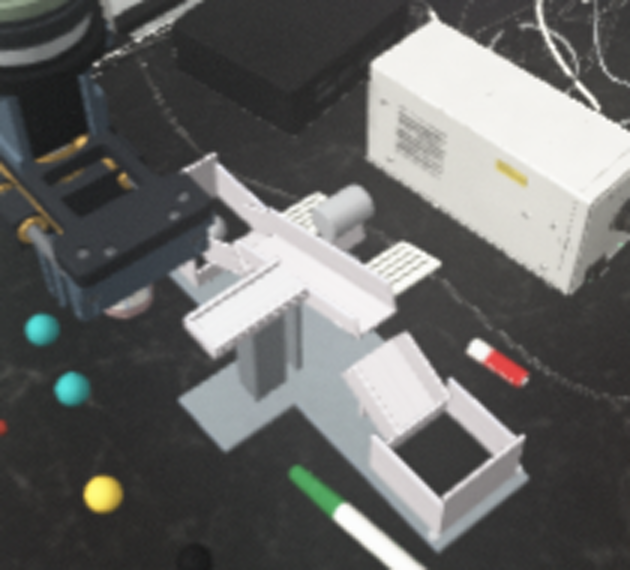

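The lane is empty, and both balls rest in the left tray at crop pixels (103,174) and (137,175). The gate leans left, and the bottle, marker and cell haven't moved.

```bash
python3 -c "
from workcell import env
print(env.job_done())"
```

```text
the job is handed in; nothing more can be done
None
```

The gate is rocked over and both steel balls are in the left tray; the job was handed in at about 10 s of the 42 s allowed.

- **Gate:** It started with its left end raised. I pressed the left pad down with closed fingers, and it rocked over and stayed.
- **Balls:** I pushed them along the lane with the fingertip held about 117 mm above the table. They dropped into the gate one after the other and rolled to the left tray.
- **Last checks:** After retracting, the top picture showed both balls lying in the left tray and the lane empty. The gate still leaned left, and the bottle, marker and cell looked unmoved. Force readings at the end of each move stayed at about 2 N or less. No check failed or disagreed.

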